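# Wind down the cheese press

### The job

Get the fresh cheese pressing: push the tray with the mould fully home in the press, against its back stop, and then wind the crank clockwise, seen from above, turn after turn until the round plate bears firmly on the mould's wooden lid. Stop when you feel it go tight, without forcing it, leave it clamped, and do not shove the bowl, the salt cellar or the spoon about.

Things in the scene. Friction and masses are not known exactly. Their poses are not given: they have to be found in the camera images.
- press: cheese press, fixed. Origin: centre of its base's underside, on the screw's axis; +x to the back, z up. Dark wooden base 200 (x) x 210 (y) x 18 mm with a guide channel along x, open to -x, between two steel rails 12 mm high, inner faces at y = +-62.5 mm, x from -95 to +65.
- stop (a point): middle of the front face of the steel back stop that closes the channel, at x = +60, z = 26 mm in the press's frame; the bar is 16 mm high. Axes as the press.
- beam (a point): top middle of the aluminium cross-beam, 36 (x) x 200 (y) mm, 164 to 186 mm above the table, on two pillars 18 mm thick at x = 0, y = +-85 mm. The crank turns above it. Axes as the press.
- tray: loose, 0.5 kg: steel tray 120 (x) x 116 (y) x 4 mm with a white round mould fixed on it (diameter 84 mm, rim 62 mm above the tray's underside) and in it a wooden lid (diameter 74) that stands 6 to 14 mm proud of the rim. Origin: centre of the underside, under the mould; x along the channel. Starts 28 to 45 mm out to -x; home, its edge meets the stop, its origin is over the press's.
- tab (a point): outer (-x) face of the upright steel tab at the tray's front, to push or pull it by; 14 mm below the tab's top edge, 109 mm from the tray's origin. The tab is 34 wide (y), 5 thick, 56 mm high from the tray's underside, on a flat strip 30 mm wide. Axes as the tray.
- plate: round aluminium press plate (diameter 68 mm, 10 mm thick) at the foot of the steel screw, under the beam, on a short stiff spring. Origin: centre of its underside, on the press's axis. It goes down with the crank, 20 mm per turn, without turning.
- crank (a joint): crank angle, rad; grows clockwise seen from above, lowering screw, plate and crank together by 3.18 mm per rad. Starts at 0 to 3; at 0, the upper end, the plate's underside is 136 mm above the table. It meets the lid of a tray that is home somewhere between 13.2 and 15.8. Stiff (0.25 Nm, 4 N at the grip), stays where left; past the contact the spring makes it twice as stiff within 0.6 rad.
- grip (a point): centre of the crank's upright wooden grip: 30 mm along the arm, 14 thick across it, 45 high, flat sides, does not spin; on a circle of radius 60 mm about the screw. x: outwards along the arm, z up. The arm under it is 18 wide, 10 thick, its top 22.5 mm below this point. The hub on the axis (diameter 32 mm) rises 6 mm over the arm's top.
- bowl: loose red plastic bowl, 150 mm across, 60 mm high; origin under its centre. Bystander.
- salt: loose ceramic salt cellar with a flip-top lid, 84 mm across, 68 mm high; origin under its centre. Bystander.
- spoon: loose wooden spoon, 200 mm long, lying along its x axis to the right of the press; origin under its middle. Bystander.
Things that resemble listed ones, but are neither listed nor needed, are in the scene too. Leave any black, green or pink look-alike of the tray alone.

How it is judged:
By the outcome, as a careful person would: the job done as asked, in the order asked, and still so for the second after the job is handed in, with the robot touching nothing.
It also fails if it takes over 64 s, if anything falls off the work surface, if the arm or the gripper's body presses on something with over 40 N, if the wrist force passes 120 N, or if a joint passes its speed limit or range.

### The arm

A 6-joint arm with a two-finger parallel gripper is mounted at the origin on the work surface. World frame = base frame: x ahead of the robot, y to its left, z up, the work surface at z = 0. Lengths are in m, angles in rad, forces in N, time in s.
With the tool pointing down it reaches from about 0.275 to 0.975 m from the base axis. Payload 8.4 kg.
Tool frame: the origin (TCP) lies on the centre line of the jaws, within the pads' length; the fingertips stand 22 mm ahead of it and the grasp point (between the pads) lies 3 mm ahead of it (bot.tcp_to_tips is the distance from the TCP to the fingertips, in m); z points along the fingers, y is the line along which they close (so a half turn about z gives the same grasp; the last joint's range is limited). The gripper opens to 92 mm and grips with 3 to 60 N. Pads are 20 mm wide; open, the fingers measure 128 mm over their backs; the gripper's body (75 mm by 189 mm) begins 69 mm behind the grasp point.
Start: joints at [-1.121, 0.353, 1.633, -0, 1.155, -0.002], TCP at [0.273, -0.562, 0.237] pointing down, gripper open.
Joint ranges: [-2.63, 2.63], [-0.92, 2.1], [0.06, 2.66], [-1.3, 4.44], [0, 2.69], [-3.02, 3.02]. Speed limits (rad/s): [2.22, 2.22, 2.79, 3.14, 3.14, 3.14].

### API

Orientations are given as [roll, pitch, yaw] about the fixed x, y, z axes, in that order (R = Rz(yaw) Ry(pitch) Rx(roll)).
In Python, from plant import sensors, eyes, bot gives the robot as it stands. The module is installed in compiled form; this text tells all that it offers.
- The arm moves only by the tool send_rows, never from a script. Its argument "motion" is one flat list of numbers, 7 for each row, row after row: the turn, a rotation vector about the world's x, y, z in degrees, then the shift along the world's x, y, z in m, then the finger opening in m, from 0 to 0.0919. A call has 1 to 20 rows; each row shifts and turns the commanded pose from where the row before left it; what a row does not reach is not made up. A row lasts 1/10 s, in which the tool goes at most 50 mm and 8.59 degrees, less where a joint would pass 70% of its speed; a pose out of reach is approached as far as the arm can. A call with a gripper value outside its range is refused whole. The fingers move at their own pace and stop on an object; the grip force is fixed at half the most. Time passes only in rows, so rows that do not move let the fingers close. It gives the time, the measured TCP pose, the force, the opening and the grip force at its end, in the units of the state.
- sensors.state(): the state, without advancing time (a new reading comes with each control period).
- eyes.snapshot(name): name is "scene" or "side" or "wrist"; returns a dict with "frame" (480x640x3 uint8, red, green, blue), "intrinsics" (3x3 intrinsics, pixels), "world_from_camera" (4x4, takes a point from camera to world coordinates). Camera axes: x right, y up, looking along -z (the intrinsics and any distortion apply to the point x, -y, -z); pixel columns grow to the right and rows downward; lengths in m; the calibration is good to about 2 mm. A picture is of the moment at which its call begins. There is no depth.
- bot.hand_in(): hands the job in; it is judged then, once.
Trained networks look in a picture, given as the dict that the camera call returned (one of the last four; its "shot" number tells which), for a name from the list of things; names that differ only in an ending like _2 or _b are one class to them, and where a whole thing is asked for, a point or a joint stands for the part that bears it (a point fixed in the world has none). Each returns a list of dicts, best first, with "conf" (0 to 1); they miss things now and then, are a little off and sometimes report something else, mostly with a low value. They report only what shows in the picture. A call takes as long as a camera call. They do not tell look-alikes from the thing itself.
- eyes.masks_of(picture, query): "pixels" (480x640 bool, what is visible of it) and "rect" ([left, top, right, bottom] in pixels, round what is visible of it).
The state is a dict: "t": time; "qpos": joint angles; "dq": joint speeds; "tau": joint torques, N m; "position": TCP position; "tool_rot": TCP orientation; "wrist_force": force on the tool from outside, world axes, zero at the start; "ft_torque": the same for the moment, N m; "opening": opening from 0.0 (shut) to 1.0 (fully open); "finger_force": force on a finger pad.
Only numpy, scipy, OpenCV 4.12 (cv2) and the standard library are available. Lean on these libraries where they do the work, as an engineer would, in place of code of your own. Each camera call takes 0.05 s, during which the arm holds its last target. There are 200 camera calls.

## Working session

There is one attempt and no reset: what is moved stays moved. The work goes in short steps, Python scripts to look and compute and a tool call to move; the robot and the scene stay as the last step left them, time stands still between calls to the robot, and variables do not carry over. Pictures are saved under pics/ and viewed, at most 10 in all, crops included, and the job is handed in when it is done.

Besides the shell and the picture viewer there is one more tool, called after "Request:" as a command line: name --argument value ..., lists and objects as JSON in quotes. send_rows: Moves the arm, as the interface text tells. Its arguments: {"type":"object","properties":{"motion":{"type":"array"}},"required":["motion"]}

```bash
mkdir -p pics
python3 - <<'E'
from plant import sensors, eyes, bot
import cv2,numpy as np,pickle
print(sensors.state()); print(bot.tcp_to_tips)
for n in ["scene","side"]:
    s=eyes.snapshot(n); cv2.imwrite(f"pics/{n}0.png",s["frame"][:,:,::-1]); 
    print(n,s["intrinsics"].round(1).tolist(),s["world_from_camera"].round(3).tolist())
    pickle.dump(s,open(f"{n}0.pkl","wb"))
    for q in ["press","tray","tab","plate","crank","grip","beam","bowl","salt","spoon"]:
        try:
            for r in eyes.masks_of(s,q)[:3]:
                ys,xs=np.nonzero(r["pixels"]); print(q,round(r["conf"],2),[int(v) for v in r["rect"]],int(xs.mean()),int(ys.mean()))
        except Exception as e: print(q,e)
E
```

```text
{'t': 0.0, 'qpos': array([-1.12144270e+00,  3.53636264e-01,  1.63413496e+00, -1.60949908e-05,
        1.15520199e+00, -2.37876172e-03]), 'dq': array([ 0.00059931, -0.00010123,  0.00209394, -0.00078787, -0.00084296,
       -0.00050339]), 'tau': array([-2.47983320e-03, -5.93842828e+01, -3.34210074e+01,  6.97073294e-02,
        2.34705809e-02, -1.07962712e-04]), 'position': array([ 0.27263162, -0.5618813 ,  0.23587074]), 'tool_rot': array([-3.14021205e+00,  1.14318638e-05,  4.51738904e-01]), 'wrist_force': array([-0.26229721,  0.06567486, -0.052587  ]), 'ft_torque': array([0.00036754, 0.01469239, 0.0369293 ]), 'finger_force': 0.0, 'opening': 1.0010180423906399}
0.022
scene [[514.8, 0.0, 321.8], [0.0, 514.8, 239.3], [0.0, 0.0, 1.0]] [[-0.784, -0.453, 0.425, 1.083], [0.621, -0.568, 0.54, 0.624], [-0.003, 0.687, 0.727, 1.036], [0.0, 0.0, 0.0, 1.0]]
press 0.82 [282, 202, 395, 352] 335 294
press 0.17 [282, 184, 333, 214] 304 200
tray 0.78 [439, 247, 499, 318] 467 288
tray 0.74 [316, 260, 393, 321] 356 295
tray 0.58 [351, 183, 401, 239] 371 216
tab 0.89 [349, 184, 397, 240] 371 216
tab 0.79 [
[... 527 characters left out ...]
-0.481, 0.691, 0.869], [-0.025, 0.829, 0.558, 0.876], [0.0, 0.0, 0.0, 1.0]]
press 0.58 [230, 192, 360, 353] 291 278
press 0.34 [370, 180, 418, 217] 393 197
tray 0.95 [400, 267, 478, 333] 438 298
tray 0.91 [327, 363, 425, 450] 374 406
tray 0.8 [174, 247, 236, 307] 201 275
tab 0.97 [400, 269, 475, 329] 438 299
tab 0.82 [273, 275, 348, 334] 312 307
tab 0.64 [329, 373, 428, 448] 374 406
plate 0.92 [277, 255, 309, 273] 295 265
crank 0.75 [283, 198, 328, 221] 309 211
crank 0.46 [368, 182, 419, 220] 393 198
grip 0.86 [284, 197, 327, 224] 309 211
beam 0.9 [233, 195, 361, 354] 291 277
bowl 0.62 [369, 181, 420, 218] 394 198
salt 0.62 [178, 386, 226, 439] 201 412
spoon 0.78 [396, 238, 472, 267] 432 251
```

View pics/scene0.png

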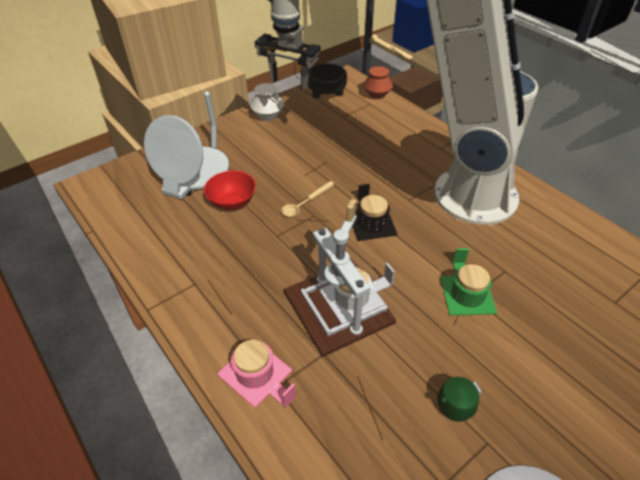

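View pics/side0.png

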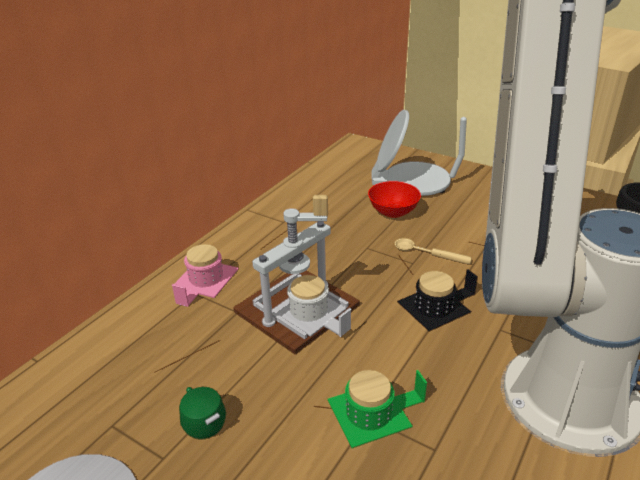

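The scene view shows the press at (340,300), with the white mould and tray in its channel (356,295) and the tab at (390,271). Look-alikes are the black (372,215), green (470,290) and pink (257,373) trays. I choose the white one in the press. The grip is at (351,210) in scene and (320,206) in side. I'll check with one close crop.

Run:
```python
import cv2,numpy as np
a=cv2.imread("pics/scene0.png")[190:355,275:405]; b=cv2.imread("pics/side0.png")[190:355,230:360]
f=lambda i:cv2.resize(i,None,fx=3,fy=3,interpolation=cv2.INTER_CUBIC)
cv2.imwrite("pics/crop.png",np.hstack([f(a),f(b)]))
```

```text
(no output)
```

View pics/crop.png

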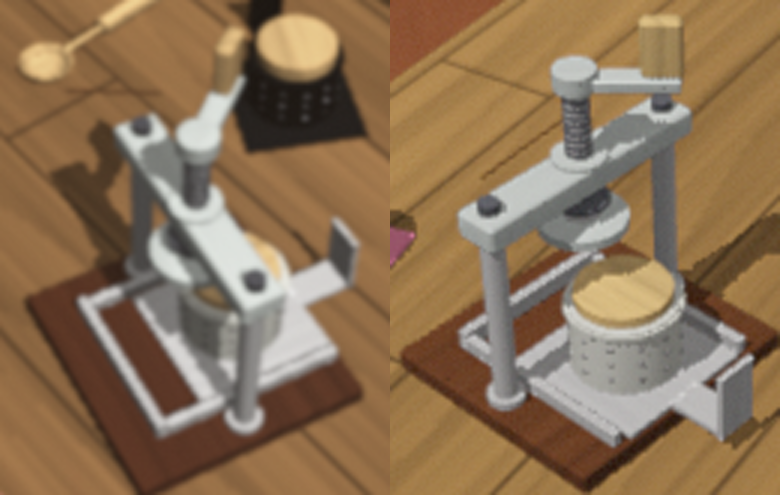

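The crop shows the white mould on the steel tray, part-way out, with its tab toward the robot. The crank grip is at crop (229,60) and (661,48), the bolts at (143,124)/(662,98) and (255,280)/(488,204).

```bash
cat > h.py <<'E'
import numpy as np,pickle
def ray(s,u,v):
    K=s["intrinsics"];T=s["world_from_camera"]
    d=np.linalg.solve(K,[u,v,1.]);d=np.array([d[0],-d[1],-d[2]])
    d=T[:3,:3]@d;return T[:3,3],d/np.linalg.norm(d)
def tri(rs):
    A=sum(np.eye(3)-np.outer(d,d) for o,d in rs);b=sum((np.eye(3)-np.outer(d,d))@o for o,d in rs)
    p=np.linalg.solve(A,b);e=[np.linalg.norm((np.eye(3)-np.outer(d,d))@(p-o)) for o,d in rs]
    return p,max(e)
def atz(r,z): o,d=r;return o+d*(z-o[2])/d[2]
E
python3 - <<'E'
from h import *
a=pickle.load(open("scene0.pkl","rb"));b=pickle.load(open("side0.pkl","rb"))
A=lambda p:ray(a,275+p[0]/3,190+p[1]/3); B=lambda p:ray(b,230+(p[0]-390)/3,190+p[1]/3)
P={}
for n,p,q in [("boltfar",(143,124),(662,98)),("boltnear",(255,280),(488,204)),("hubtop",(198,128),(574,67)),("grip",(229,60),(661,48)),
 ("tabtop",(344,232),(735,362)),("cornA",(150,492),(403,352)),("cornB",(360,395),(588,487)),("lid",(268,250),(622,292))]:
    P[n],e=tri([A(p),B(q)]);print(n,P[n].round(4),round(e*1e3,1))
d=P["boltfar"]-P["boltnear"];print("bolt len",np.linalg.norm(d),"yaw",np.degrees(np.arctan2(-d[1],-d[0]))-90)
e=P["cornA"]-P["cornB"];print(np.linalg.norm(e),np.degrees(np.arctan2(e[1],e[0])))
for n,p in [("spoonend",(333,184)),("spoonhead",(290,210)),("salt",(458,405)),("bowl",(229,195)),("blacktray",(374,205))]:print(n,atz(ray(a,*p),0.03).round(3))
E
```

```text
boltfar [ 0.5725 -0.0212  0.1926] 0.4
boltnear [0.6049 0.1454 0.1903] 0.3
hubtop [0.5877 0.0608 0.2606] 2.2
grip [0.536  0.0325 0.2757] 1.2
tabtop [0.4486 0.0856 0.0741] 1.3
cornA [0.7013 0.1483 0.0164] 1.4
cornB [0.5107 0.1794 0.0033] 0.0
lid [0.5343 0.0886 0.1091] 5.0
bolt len 0.1697740663241834 yaw -11.014070213860776
0.1935820584145484 -9.242931531588262
spoonend [ 0.327 -0.281  0.03 ]
spoonhead [ 0.494 -0.269  0.03 ]
salt [0.567 0.42  0.03 ]
bowl [ 0.597 -0.433  0.03 ]
blacktray [ 0.294 -0.136  0.03 ]
```

Request:
send_rows --motion '[0,0,-1.845,0.0064,0.0329,0,0,0,0,-1.845,0.0064,0.0329,0,0,0,0,-1.845,0.0064,0.0329,0,0,0,0,-1.845,0.0064,0.0329,0,0,0,0,-1.845,0.0064,0.0329,0,0,0,0,-1.845,0.0064,0.0329,0,0,0,0,-1.845,0.0064,0.0329,0,0,0,0,-1.845,0.0064,0.0329,0,0,0,0,-1.845,0.0064,0.0329,0,0,0,0,-1.845,0.0064,0.0329,0,0,0,0,-1.845,0.0064,0.0329,0,0,0,0,-1.845,0.0064,0.0329,0,0,0,0,-1.845,0.0064,0.0329,0,0,0,0,-1.845,0.0064,0.0329,0,0,0,0,-1.845,0.0064,0.0329,0,0,0,0,-1.845,0.0064,0.0329,0,0,0,0,-1.845,0.0064,0.0329,0,0,0,0,-1.845,0.0064,0.0329,0,0,0,0,-1.845,0.0064,0.0329,0,0,0,0,-1.845,0.0064,0.0329,0,0]'

```text
t: 3.1
position: [0.401, 0.0972, 0.2368]
tool_rot: [-3.141, -0.001, -0.193]
wrist_force: [-0.3, -0.8, 0.5]
opening: 0.004
finger_force: 0.0
```

Run:
```python
from plant import sensors, eyes
import cv2,pickle
from h import *
s=eyes.snapshot("wrist"); pickle.dump(s,open("w1.pkl","wb")); cv2.imwrite("pics/w1.png",s["frame"][:,:,::-1])
print(s["world_from_camera"].round(3).tolist())
C=np.array([.588,.0615,0]);u=np.array([.9816,-.1908,0]);v=np.array([.1908,.9816,0])
for q in ["tab","grip","tray"]:
    for r in eyes.masks_of(s,q)[:3]:
        R=r["rect"];print(q,r["conf"],R);
```

```text
[[-0.19, 0.94, 0.285, 0.482], [-0.982, -0.182, -0.056, 0.081], [-0.001, -0.29, 0.957, 0.384], [0.0, 0.0, 0.0, 1.0]]
tab 0.94 [151.2, 247.7, 282.6, 374.2]
tab 0.76 [442.4, 182.7, 636.7, 305.7]
tab 0.59 [246.5, 1.3, 382.1, 183.0]
grip 0.54 [194.3, 2.1, 434.1, 123.0]
tray 0.63 [248.7, 0.5, 383.6, 184.3]
tray 0.63 [149.1, 244.1, 282.6, 376.2]
tray 0.59 [437.5, 179.8, 640.0, 311.1]
```

View pics/w1.png

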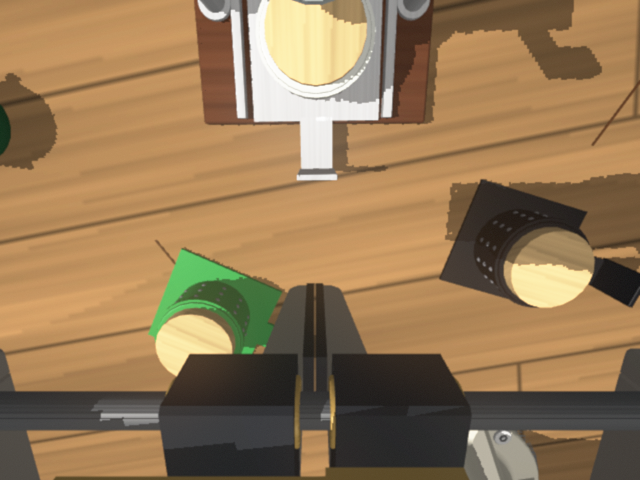

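Wrist view: tab top edge at (317,177), lined up with the fingers (316). The green tray is near (215,320), so I'll work out how much clearance it leaves.

Run:
```python
from h import *
s=pickle.load(open("w1.pkl","rb"))
C=np.array([.588,.0615,0]);u=np.array([.9816,-.1908,0]);v=np.array([.1908,.9816,0])
for n,p,z in [("tabouter bot/top",(317,179),.074),("tabL",(297,177),.074),("tabR",(337,177),.074),("greenlid",(195,347),.074),("greencorner",(282,291),.004),("greentop",(183,250),.004),("blackcorner",(441,275),.004),("baseL",(205,123),.018),("baseR",(427,121),.018),("railL",(241,117),.03),("railR",(388,117),.03)]:
    w=atz(ray(s,*p),z);print(n,w.round(4),"press",((w-C)@u).round(4),((w-C)@v).round(4))
```

```text
tabouter bot/top [0.4447 0.0866 0.074 ] press -0.1454 -0.0027
tabL [0.4495 0.1027 0.074 ] press -0.1438 0.014
tabR [0.4432 0.0699 0.074 ] press -0.1437 -0.0194
greenlid [0.3096 0.2319 0.074 ] press -0.3057 0.1141
greencorner [0.3213 0.1498 0.004 ] press -0.2786 0.0358
greentop [0.3889 0.2448 0.004 ] press -0.2304 0.1419
blackcorner [ 0.3068 -0.0271  0.004 ] press -0.2591 -0.1406
baseL [0.5096 0.1816 0.018 ] press -0.0998 0.1029
baseR [ 0.4716 -0.0245  0.018 ] press -0.0978 -0.1066
railL [0.5075 0.1447 0.03  ] press -0.0949 0.0663
railR [0.4821 0.0135 0.03  ] press -0.0948 -0.0674
```

Request:
send_rows --motion '[-0.763,-3.926,0,0,-0.0003,-0.017,0,-0.763,-3.926,0,0,-0.0003,-0.017,0,-0.763,-3.926,0,0,-0.0003,-0.017,0,-0.763,-3.926,0,0,-0.0003,-0.017,0,-0.763,-3.926,0,0,-0.0003,-0.017,0,0,0,0,0,0,-0.017,0,0,0,0,0,0,-0.017,0,0,0,0,0,0,-0.017,0,0,0,0,0,0,-0.017,0,0,0,0,0,0,-0.016,0,0,0,0,0,0,0,0]'

```text
t: 4.4
position: [0.3997, 0.0926, 0.0662]
tool_rot: [3.139, -0.346, -0.192]
wrist_force: [-0.2, -1.2, -0.2]
opening: 0.011
finger_force: 0.0
```

Request:
send_rows --motion '[0,0,0,0.008,-0.0007,0,0,0,0,0,0.008,-0.0007,0,0,0,0,0,0.008,-0.0007,0,0,0,0,0,0.0049,-0.00095,0,0,0,0,0,0.0049,-0.00095,0,0,0,0,0,0.0049,-0.00095,0,0,0,0,0,0.0049,-0.00095,0,0,0,0,0,0.0049,-0.00095,0,0,0,0,0,0.0049,-0.00095,0,0,0,0,0,0.0039,-0.0008,0,0,0,0,0,0,0,0,0]'

```text
t: 5.5
position: [0.4583, 0.0853, 0.0678]
tool_rot: [3.141, -0.349, -0.193]
wrist_force: [-2.1, 0.3, 1.6]
opening: 0.003
finger_force: 1.3
```

Request:
send_rows --motion '[0,0,0,0.002,-0.0004,0,0,0,0,0,0.002,-0.0004,0,0,0,0,0,0,0,0,0]'

```text
t: 5.8
position: [0.4618, 0.0846, 0.0676]
tool_rot: [3.141, -0.349, -0.192]
wrist_force: [-4.8, 0.6, 4.0]
opening: 0.003
finger_force: 2.2
```

Request:
send_rows --motion '[0,0,0,0.0015,-0.0003,0,0,0,0,0,0,0,0,0]'

```text
t: 6.0
position: [0.4632, 0.0842, 0.0676]
tool_rot: [3.141, -0.348, -0.192]
wrist_force: [-5.3, 0.7, 4.6]
opening: 0.004
finger_force: 2.7
```

Request:
send_rows --motion '[0,0,0,0.0015,-0.0003,0,0,0,0,0,0,0,0,0]'

```text
t: 6.2
position: [0.464, 0.0839, 0.0673]
tool_rot: [3.141, -0.348, -0.192]
wrist_force: [-9.0, 2.6, 7.3]
opening: 0.006
finger_force: 4.7
```

Request:
send_rows --motion '[0,0,0,0.0015,-0.0003,0,0,0,0,0,0,0,0,0]'

```text
t: 6.4
position: [0.4644, 0.0836, 0.0671]
tool_rot: [3.141, -0.346, -0.192]
wrist_force: [-17.4, 7.8, 13.1]
opening: 0.003
finger_force: 8.8
```

Request:
send_rows --motion '[0,0,0,0.0015,-0.0003,0,0,0,0,0,0,0,0,0]'

```text
t: 6.6
position: [0.4646, 0.0833, 0.0667]
tool_rot: [3.14, -0.345, -0.192]
wrist_force: [-23.4, 11.3, 17.8]
opening: 0.006
finger_force: 12.4
```

Home against the stop: the force rises sharply while the position holds. Next I back off, rise and straighten the tool.

Request:
send_rows --motion '[0,0,0,-0.0098,0.0019,0,0,0,0,0,-0.0098,0.0019,0,0,0,0,0,-0.0098,0.0019,0,0,0,0,0,-0.0098,0.0019,0,0,0,0,0,-0.0098,0.0019,0,0,0,0,0,0,0,0.0285,0,0,0,0,0,0,0.0285,0,0,0,0,0,0,0.0285,0,0,0,0,0,0,0.0285,0,0,0,0,0,0,0.0285,0,0.763,3.926,0,0,0,0.0285,0,0.763,3.926,0,0,0,0.0285,0,0.763,3.926,0,0,0,0.0285,0,0.763,3.926,0,0,0,0.0285,0,0.763,3.926,0,0,0,0.0285,0,0,0,0,0,0,0,0]'

```text
t: 8.2
position: [0.4221, 0.0934, 0.3564]
tool_rot: [-3.139, -0.004, -0.193]
wrist_force: [0.7, 0.4, -0.9]
opening: 0.003
finger_force: 0.0
```

Run:
```python
from plant import sensors, eyes
import cv2,pickle
from h import *
ims=[]
for n,x,y in [("scene",275,190),("side",230,190)]:
    s=eyes.snapshot(n); pickle.dump(s,open(n+"1.pkl","wb")); ims.append(cv2.resize(s["frame"][y:y+165,x:x+130,::-1],None,fx=3,fy=3,interpolation=cv2.INTER_CUBIC))
cv2.imwrite("pics/c2.png",np.hstack(ims)); print(sensors.state()["position"],sensors.state()["tool_rot"])
```

```text
[0.41967119 0.09296244 0.35259269] [-3.14110450e+00 -1.55565858e-03 -1.92659213e-01]
```

View pics/c2.png

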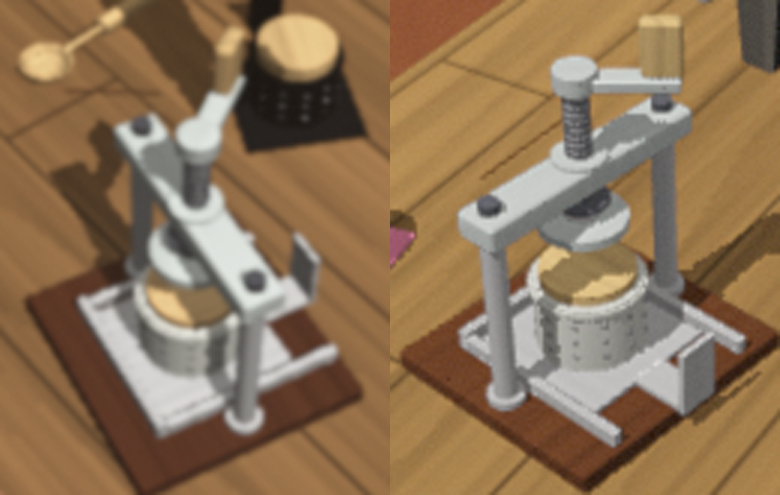

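The tray is home: it fills the channel up to the stop, with the mould under the plate. Now I move to behind the grip.

Request:
send_rows --motion '[0,0,0,0.0234,-0.0152,0,0,0,0,0,0.0234,-0.0152,0,0,0,0,0,0.0234,-0.0152,0,0,0,0,0,0.0234,-0.0152,0,0,0,0,0,0.0234,-0.0152,0,0,0,0,0,0.0234,-0.0152,0,0,0,0,0,0,0,0,0,0,0,0,0,0,0,0]'

```text
t: 9.1
position: [0.5587, 0.002, 0.351]
tool_rot: [3.141, 0.002, -0.193]
wrist_force: [0.3, 0.8, -0.4]
opening: 0.004
finger_force: 0.0
```

Request:
send_rows --motion '[0,0,0,0,0,-0.0108,0,0,0,0,0,0,-0.0108,0,0,0,0,0,0,-0.0108,0,0,0,0,0,0,-0.0108,0,0,0,0,0,0,-0.0108,0,0,0,0,0,0,-0.0108,0,0,0,0,0,0,0,0]'

```text
t: 9.8
position: [0.5587, 0.0019, 0.2859]
tool_rot: [3.141, 0.003, -0.192]
wrist_force: [-0.7, 0.0, -0.2]
opening: 0.004
finger_force: 0.0
```

Run:
```python
from plant import sensors, eyes
import cv2,numpy as np
ims=[]
for n,x,y in [("scene",275,150),("side",260,130)]:
    s=eyes.snapshot(n); ims.append(cv2.resize(s["frame"][y:y+150,x:x+130,::-1],None,fx=3,fy=3,interpolation=cv2.INTER_CUBIC))
cv2.imwrite("pics/c3.png",np.hstack(ims)); s=sensors.state();print(s["position"],s["wrist_force"])
# circle moves: peg start angle from C, 12 deg steps clockwise
C=np.array([.5885,.0605]);a0=-116
for k in range(31):
    a=np.radians(a0-12*np.array([k,k+1]));d=65*np.array([np.cos(a[1])-np.cos(a[0]),np.sin(a[1])-np.sin(a[0])]);print(k,a0-12*k,d.round(2))
```

```text
[0.55956983 0.00188517 0.28758938] [-0.2947768   0.04668389  0.20407064]
0 -116 [-11.52   7.2 ]
1 -128 [-9.77  9.44]
2 -140 [-7.6  11.27]
3 -152 [-5.09 12.6 ]
4 -164 [-2.36 13.38]
5 -176 [ 0.47 13.58]
6 -188 [ 3.29 13.19]
7 -200 [ 5.96 12.21]
8 -212 [ 8.37 10.71]
9 -224 [10.41  8.73]
10 -236 [12.    6.38]
11 -248 [13.06  3.75]
12 -260 [13.56  0.95]
13 -272 [13.46 -1.89]
14 -284 [12.77 -4.65]
15 -296 [11.52 -7.2 ]
16 -308 [ 9.77 -9.44]
17 -320 [  7.6  -11.27]
18 -332 [  5.09 -12.6 ]
19 -344 [  2.36 -13.38]
20 -356 [ -0.47 -13.58]
21 -368 [ -3.29 -13.19]
22 -380 [ -5.96 -12.21]
23 -392 [ -8.37 -10.71]
24 -404 [-10.41  -8.73]
25 -416 [-12.    -6.38]
26 -428 [-13.06  -3.75]
27 -440 [-13.56  -0.95]
28 -452 [-13.46   1.89]
29 -464 [-12.77   4.65]
30 -476 [-11.52   7.2 ]
```

View pics/c3.png

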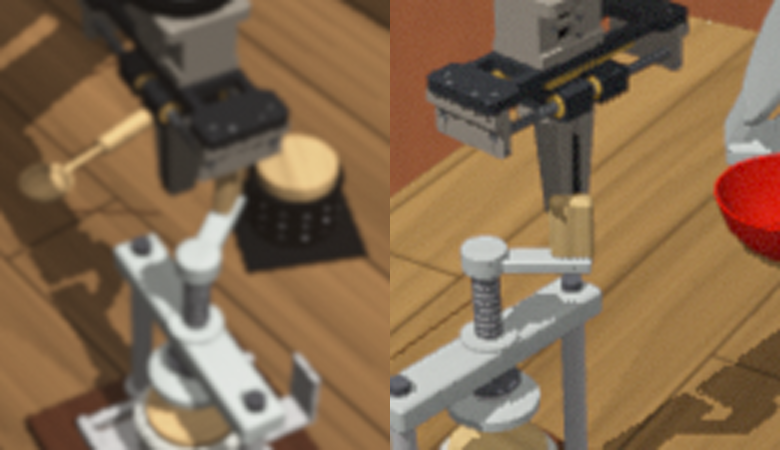

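The closed fingers stand behind the grip at grip height. Now I start winding.

Request:
send_rows --motion '[0,0,0,-0.01152,0.0072,0,0,0,0,0,-0.00977,0.00944,-0.0005,0,0,0,0,-0.0076,0.01127,-0.0007,0,0,0,0,-0.00509,0.0126,-0.0007,0,0,0,0,-0.00236,0.01338,-0.0007,0]'

```text
t: 10.4
position: [0.5225, 0.0567, 0.2855]
tool_rot: [3.141, -0.001, -0.192]
wrist_force: [2.0, -4.8, 0.3]
opening: 0.001
finger_force: 2.1
```

Request:
send_rows --motion '[0,0,0,0.00047,0.01358,-0.0007,0,0,0,0,0.00329,0.01319,-0.0007,0,0,0,0,0.00596,0.01221,-0.0007,0,0,0,0,0.00837,0.01071,-0.0007,0,0,0,0,0.01041,0.00873,-0.0007,0]'

```text
t: 10.9
position: [0.5519, 0.1154, 0.2812]
tool_rot: [3.141, 0.002, -0.192]
wrist_force: [-2.1, -3.0, 1.2]
opening: 0.003
finger_force: 1.6
```

Run:
```python
from plant import sensors, eyes
import cv2,numpy as np
ims=[]
for n,x,y in [("scene",275,150),("side",230,130)]:
    s=eyes.snapshot(n); ims.append(cv2.resize(s["frame"][y:y+150,x:x+130,::-1],None,fx=3,fy=3,interpolation=cv2.INTER_CUBIC))
cv2.imwrite("pics/c4.png",np.hstack(ims)); s=sensors.state();print(s["position"],s["wrist_force"])
```

```text
[0.55301121 0.11583252 0.28116465] [-0.51548441  0.25843769  0.48615746]
```

View pics/c4.png

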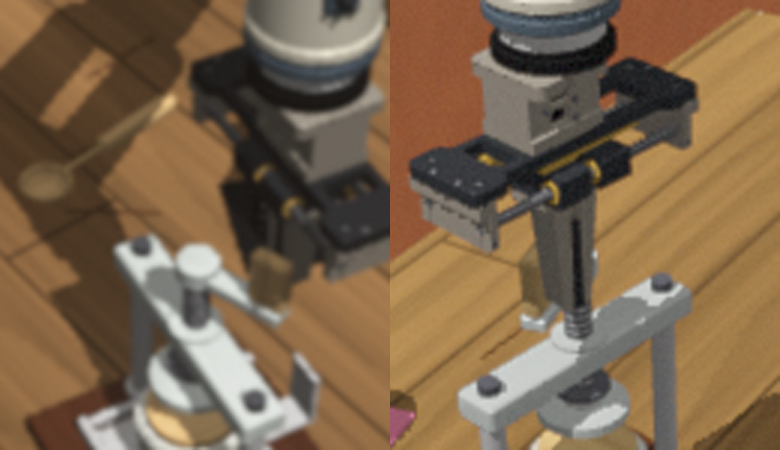

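Pushing works and the crank turns. I continue with nearly a full turn.

Request:
send_rows --motion '[0,0,0,0.012,0.00638,-0.0007,0,0,0,0,0.01306,0.00375,-0.0007,0,0,0,0,0.01356,0.00095,-0.0007,0,0,0,0,0.01346,-0.00189,-0.0007,0,0,0,0,0.01277,-0.00465,-0.0007,0,0,0,0,0.01152,-0.0072,-0.0007,0,0,0,0,0.00977,-0.00944,-0.0007,0,0,0,0,0.0076,-0.01127,-0.0007,0,0,0,0,0.00509,-0.0126,-0.0007,0,0,0,0,0.00236,-0.01338,-0.0007,0,0,0,0,-0.00047,-0.01358,-0.0006,0,0,0,0,-0.00329,-0.01319,-0.0006,0,0,0,0,-0.00596,-0.01221,-0.0007,0,0,0,0,-0.00837,-0.01071,-0.0006,0,0,0,0,-0.01041,-0.00873,-0.0007,0,0,0,0,-0.012,-0.00638,-0.0006,0,0,0,0,-0.01306,-0.00375,-0.0007,0,0,0,0,-0.01356,-0.00095,-0.0006,0,0,0,0,-0.01346,0.00189,-0.0007,0,0,0,0,-0.01277,0.00465,-0.0006,0]'

```text
t: 13.0
position: [0.5589, 0.0015, 0.2686]
tool_rot: [3.141, -0.002, -0.192]
wrist_force: [3.6, -0.7, 0.0]
opening: 0.006
finger_force: 2.0
```

Request:
send_rows --motion '[0,0,0,-0.01152,0.0072,-0.0007,0,0,0,0,-0.00977,0.00944,-0.0006,0,0,0,0,-0.0076,0.01127,-0.0007,0,0,0,0,-0.00509,0.0126,-0.0006,0,0,0,0,-0.00236,0.01338,-0.0007,0,0,0,0,0.00047,0.01358,-0.0006,0,0,0,0,0.00329,0.01319,-0.0007,0]'

```text
t: 13.7
position: [0.5263, 0.0837, 0.2633]
tool_rot: [3.141, 0.002, -0.192]
wrist_force: [-1.3, -4.2, 0.1]
opening: 0.002
finger_force: 1.9
```

Request:
send_rows --motion '[0,0,0,0.00596,0.01221,-0.0007,0,0,0,0,0.00837,0.01071,-0.0006,0,0,0,0,0.01041,0.00873,-0.0007,0,0,0,0,0.012,0.00638,-0.0007,0,0,0,0,0.01306,0.00375,-0.0006,0,0,0,0,0.01356,0.00095,-0.0007,0,0,0,0,0.01346,-0.00189,-0.0006,0,0,0,0,0.01277,-0.00465,-0.0007,0]'

```text
t: 14.5
position: [0.6172, 0.1191, 0.2578]
tool_rot: [-3.141, 0.002, -0.192]
wrist_force: [-4.7, 1.0, 0.8]
opening: 0.005
finger_force: 2.1
```

Run:
```python
from plant import sensors, eyes
import cv2,numpy as np
ims=[]
for n,x,y in [("scene",275,170),("side",230,150)]:
    s=eyes.snapshot(n); ims.append(cv2.resize(s["frame"][y:y+150,x:x+130,::-1],None,fx=3,fy=3,interpolation=cv2.INTER_CUBIC))
cv2.imwrite("pics/c5.png",np.hstack(ims)); s=sensors.state();print(s["position"],s["wrist_force"])
```

```text
[0.61844145 0.11863005 0.2578922 ] [0.60563927 0.27525595 0.33344421]
```

View pics/c5.png

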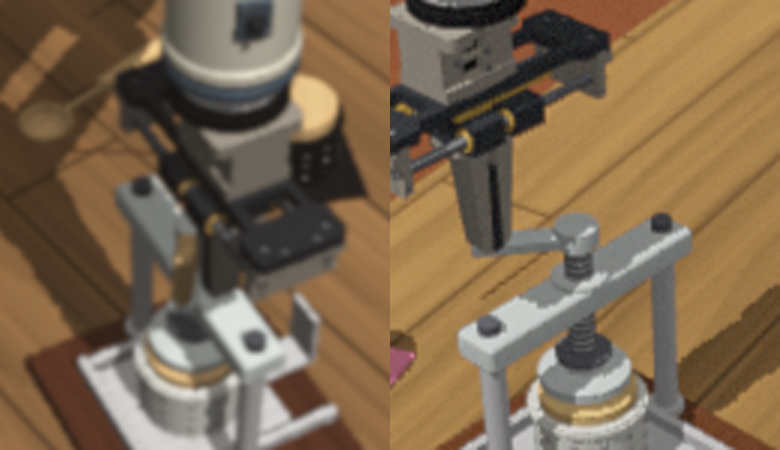

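The plate is now just above the lid. I continue in small steps and watch the force.

Request:
send_rows --motion '[0,0,0,0.01152,-0.0072,-0.0007,0,0,0,0,0.00977,-0.00944,-0.0007,0]'

```text
t: 14.8
position: [0.638, 0.1026, 0.2569]
tool_rot: [-3.141, 0.001, -0.192]
wrist_force: [-3.1, 3.2, 0.6]
opening: 0.005
finger_force: 1.9
```

Request:
send_rows --motion '[0,0,0,0.0076,-0.01127,-0.0006,0,0,0,0,0.00509,-0.0126,-0.0007,0]'

```text
t: 15.0
position: [0.6514, 0.0778, 0.2558]
tool_rot: [-3.141, -0.001, -0.192]
wrist_force: [-2.2, 4.0, -0.2]
opening: 0.004
finger_force: 1.7
```

Request:
send_rows --motion '[0,0,0,0.00236,-0.01338,-0.0007,0,0,0,0,-0.00047,-0.01358,-0.0006,0]'

```text
t: 15.2
position: [0.653, 0.0503, 0.2544]
tool_rot: [-3.141, -0.001, -0.193]
wrist_force: [-0.9, 3.9, 0.7]
opening: 0.005
finger_force: 2.0
```

Request:
send_rows --motion '[0,0,0,-0.00329,-0.01319,-0.0006,0,0,0,0,-0.00596,-0.01221,-0.0007,0]'

```text
t: 15.4
position: [0.6434, 0.0246, 0.2533]
tool_rot: [-3.141, -0.001, -0.193]
wrist_force: [1.6, 4.7, 0.7]
opening: 0.003
finger_force: 1.7
```

Request:
send_rows --motion '[0,0,0,-0.00837,-0.01071,-0.0007,0,0,0,0,-0.01041,-0.00873,-0.0006,0]'

```text
t: 15.6
position: [0.624, 0.0053, 0.252]
tool_rot: [3.141, -0.001, -0.193]
wrist_force: [2.6, 2.1, 0.2]
opening: 0.004
finger_force: 1.6
```

Request:
send_rows --motion '[0,0,0,-0.012,-0.00638,-0.0007,0,0,0,0,-0.01306,-0.00375,-0.0006,0]'

```text
t: 15.8
position: [0.5985, -0.0046, 0.2507]
tool_rot: [3.141, -0.001, -0.192]
wrist_force: [3.0, 1.5, 0.1]
opening: 0.007
finger_force: 1.5
```

Request:
send_rows --motion '[0,0,0,-0.01356,-0.00095,-0.0007,0,0,0,0,-0.01346,0.00189,-0.0006,0]'

```text
t: 16.0
position: [0.5717, -0.003, 0.2494]
tool_rot: [3.142, -0.002, -0.192]
wrist_force: [4.8, 0.0, -0.6]
opening: 0.001
finger_force: 2.1
```

Request:
send_rows --motion '[0,0,0,-0.01277,0.00465,-0.0007,0,0,0,0,-0.01152,0.0072,-0.0006,0]'

```text
t: 16.2
position: [0.5478, 0.0086, 0.2484]
tool_rot: [3.141, -0.003, -0.192]
wrist_force: [7.4, -2.9, 0.3]
opening: 0.002
finger_force: 3.1
```

Request:
send_rows --motion '[0,0,0,-0.00977,0.00944,-0.0007,0]'

```text
t: 16.3
position: [0.5383, 0.0178, 0.2478]
tool_rot: [3.14, -0.004, -0.192]
wrist_force: [6.6, -5.1, 0.6]
opening: 0.001
finger_force: 3.5
```

Request:
send_rows --motion '[0,0,0,-0.0076,0.01127,-0.0007,0]'

```text
t: 16.4
position: [0.5307, 0.0288, 0.2471]
tool_rot: [3.14, -0.004, -0.192]
wrist_force: [7.2, -5.9, 1.7]
opening: 0.006
finger_force: 3.9
```

Request:
send_rows --motion '[0,0,0,-0.0028,0.0062,-0.0003,0,0,0,0,0,0,0,0]'

```text
t: 16.6
position: [0.5273, 0.0355, 0.2467]
tool_rot: [3.14, -0.002, -0.191]
wrist_force: [3.2, -2.7, 1.3]
opening: 0.007
finger_force: 1.8
```

Run:
```python
from plant import sensors, eyes
import cv2,numpy as np
ims=[]
for n,x,y in [("scene",275,190),("side",230,170)]:
    s=eyes.snapshot(n); ims.append(cv2.resize(s["frame"][y:y+150,x:x+130,::-1],None,fx=3,fy=3,interpolation=cv2.INTER_CUBIC))
cv2.imwrite("pics/c6.png",np.hstack(ims)); s=sensors.state();print(s["position"],s["wrist_force"],s["ft_torque"])
```

```text
[0.52710938 0.03551548 0.24647175] [ 2.04474367 -4.03422311  1.93379416] [-0.41244645 -0.2846854   0.00793345]
```

View pics/c6.png

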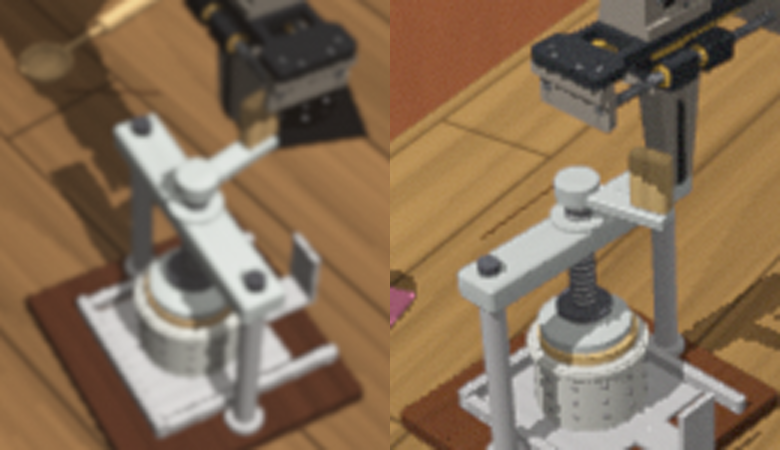

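The plate rests on the lid. I wind a little more to confirm it's tight.

Request:
send_rows --motion '[0,0,0,-0.0021,0.0065,-0.0003,0]'

```text
t: 16.8
position: [0.5261, 0.0411, 0.2463]
tool_rot: [3.139, -0.002, -0.192]
wrist_force: [6.7, -8.3, 1.3]
opening: 0.001
finger_force: 4.2
```

Request:
send_rows --motion '[0,0,0,-0.0016,0.0067,-0.0003,0]'

```text
t: 16.9
position: [0.5246, 0.0478, 0.246]
tool_rot: [3.139, -0.003, -0.192]
wrist_force: [5.1, -9.9, 1.0]
opening: 0.004
finger_force: 4.5
```

It's tight: about 8.6 N tangential against 4 N free. I stop here, back off from the grip and rise clear.

Request:
send_rows --motion '[0,0,0,0.001,-0.006,0,0,0,0,0,0,-0.008,0,0,0,0,0,0,0,0.015,0,0,0,0,0,0,0.02,0,0,0,0,0,0,0.03,0,0,0,0,0,0,0.03,0,0,0,0,-0.02,0,0.02,0,0,0,0,-0.03,0,0,0,0,0,0,-0.03,0,0,0,0,0,0,-0.03,0,0,0,0,0,0,0,0,0,0]'

```text
t: 18.0
position: [0.4116, 0.0348, 0.3603]
tool_rot: [3.142, 0.002, -0.192]
wrist_force: [-0.5, 0.5, 0.2]
opening: 0.008
finger_force: 0.0
```

Run:
```python
from plant import sensors, eyes, bot
import cv2,numpy as np
ims=[]
for n,x,y in [("scene",275,190),("side",230,190)]:
    s=eyes.snapshot(n); ims.append(cv2.resize(s["frame"][y:y+165,x:x+130,::-1],None,fx=3,fy=3,interpolation=cv2.INTER_CUBIC))
cv2.imwrite("pics/c7.png",np.hstack(ims)); s=sensors.state();print(s["position"],s["wrist_force"])
```

```text
[0.41478213 0.03498697 0.36067289] [-1.39304579  0.10920503  0.34016918]
```

View pics/c7.png

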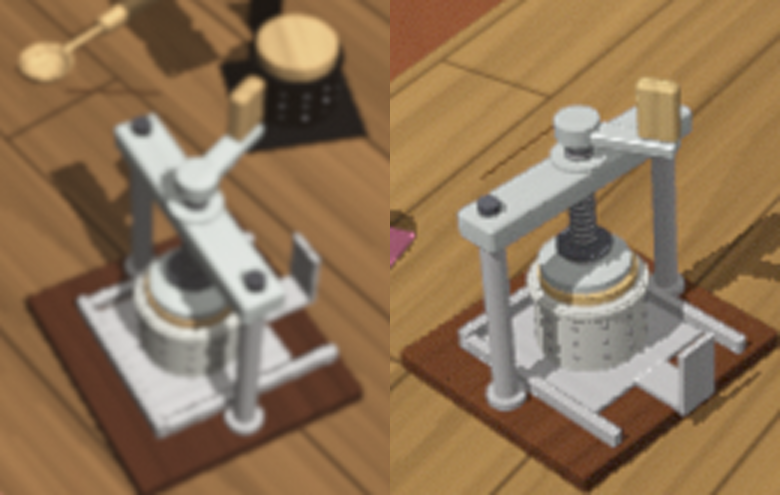

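The tray is home and the plate is on the lid. The grip looks slightly further back than before I released it, so I'll quantify that.

Run:
```python
from h import *
a=pickle.load(open("scene0.pkl","rb"));b=pickle.load(open("side0.pkl","rb"))
C=np.array([.5885,.0605])
def go(n,p,ya,q,yb):
    P,e=tri([ray(a,275+p[0]/3,ya+p[1]/3),ray(b,230+(q[0]-390)/3,yb+q[1]/3)])
    d=P[:2]-C;print(n,P.round(4),round(e*1e3,1),np.hypot(*d).round(4),np.degrees(np.arctan2(d[1],d[0])).round(1))
go("start",(229,60),190,(661,48),190)
go("c6",(260,120),190,(650,181),170)
go("c7",(247,107),190,(659,110),190)
```

```text
start [0.536  0.0325 0.2757] 1.2 0.0595 -152.0
c6 [0.5288 0.0607 0.2341] 0.1 0.0597 179.8
c7 [0.5294 0.0473 0.2361] 0.8 0.0605 -167.4
```

Run:
```python
from plant import eyes
import numpy as np,cv2
g=[]
for i in range(25):
    s=eyes.snapshot("side")
    if i in(0,12,24): g.append(s["frame"][205:250,300:340].astype(int))
print([np.abs(g[0]-x).mean().round(2) for x in g[1:]])
ref=cv2.imread("pics/c7.png")
c=cv2.resize(s["frame"][190:355,230:360,::-1],None,fx=3,fy=3,interpolation=cv2.INTER_CUBIC)
print(np.abs(ref[60:180,390+180:390+320].astype(int)-c[60:180,180:320]).mean())
```

```text
[np.float64(1.55), np.float64(1.56)]
1.3060714285714285
```

The crank is steady and holding its clamp, so I hand in.

```bash
python3 -c "
from plant import bot
print(bot.hand_in())"
```

```text
the job is handed in; nothing more can be done
None
```

I pushed the tray home against its back stop, then wound the crank clockwise until it went tight. The crank sprang back about 0.4 rad on release and settled with the plate pressing on the lid. I handed the job in at about 19 s on the robot's clock; no verdict came back.

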